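Pack the sample tins into the stacking tote and tray

ROBOT

A 6-joint arm with a two-finger parallel gripper is mounted at the origin on the work surface. World frame = base frame: x ahead of the robot, y to its left, z up, the work surface at z = 0. Lengths are in mm, angles in degrees, forces in N, time in s.
With the tool pointing down it reaches from about 350 to 850 mm from the base axis. Payload 8.1 kg.
Tool frame: the origin (TCP) lies at the very end of the fingers, on their centre line; the grasp point (between the pads) lies r.tcp_to_grasp behind it (r.tcp_to_grasp is the distance from the TCP to the grasp point, in mm); z points along the fingers, y is the line along which they close (so a half turn about z gives the same grasp; the last joint's range is limited). The gripper opens to 85 mm and grips with 20 to 120 N. Pads are 22 mm wide; open, the fingers measure 114 mm over their backs; the gripper's body (76 mm by 85 mm) begins 54 mm behind the grasp point. The pads swing forward as they close: fully open they stand 13 mm farther back than shut.
Start: joints at [60.711, 7.471, 85.268, -0, 87.261, -4.893], TCP at [247.809, 546.439, 231.292] pointing down, gripper open.
Joint ranges: [-169.43, 169.43], [-51.17, 129.36], [1.28, 143.12], [-76.62, 256.62], [0, 156.53], [-152.29, 152.29]. Speed limits (degrees/s): [136.94, 136.94, 159.86, 180, 180, 180].

INTERFACE

Orientations are given as [roll, pitch, yaw] about the fixed x, y, z axes, in that order (R = Rz(yaw) Ry(pitch) Rx(roll)).
In Python, from bench import sense, viewer, order, r gives the robot as it stands.
- The arm moves only by the tool carry_out, never from a script. Its argument "increments" is one flat list of numbers, 7 for each row, row after row: the shift along the tool's x, y, z as a fraction of full scale, then the turn, a rotation vector about the tool's x, y, z as a fraction of full scale, then the opening, from -1 (shut) to 1 (fully open). A call has exactly 10 rows; each row is the pose to reach, as a shift and turn from the pose commanded when the call began, along the tool's axes at that moment, turning the shorter way round; what a row does not reach only later rows make up. Full scale, the value 1, is 400 mm for a shift and 2 pi rad for a turn. A row lasts 1/8 s, in which the tool goes at most 62.5 mm and 10.7 degrees, less where a joint would pass 70% of its speed; a pose out of reach is approached as far as the arm can. A call with a number of a shift or a turn outside -1 to 1 is refused whole. A call with a gripper value outside its range is refused whole. The fingers move at their own pace and stop on an object; "force" is the grip in N (left out, the last holds). Time passes only in rows, so rows that repeat a pose let the fingers close, or fill a call up. It gives the time, the measured TCP pose, the force, the opening and the grip force at its end, in the units of the state.
- sense(): the state, without advancing time (a new reading comes with each control period).
- viewer.snapshot(name): name is "side" or "top"; returns the picture (480x640x3 uint8, red, green, blue); there is no depth.
- viewer.get_calibration(name): a dict with "fx", "fy", "cx", "cy" (pixels), "R" (3x3) and "t" (3): a world point X has camera coordinates R X + t. Camera axes: x right, y down, z forward; pixel columns grow to the right and rows downward; lengths in mm; the calibration is good to about 2 mm. A picture is of the moment at which its call begins. get_calibration takes no time and is no camera call.
- order.hand_in(): hands the job in; it is judged then, once.
The state is a dict: "time": time; "joint_pos": joint angles; "qd": joint speeds; "joint_efforts": joint torques, N m; "tool_pos": TCP position; "tcp_rot": TCP orientation; "ft_force": force on the tool from outside, world axes, zero at the start; "wrist_torque": the same for the moment, N m; "finger_gap": finger opening in mm; "grip_force": force on a finger pad.
Only numpy, scipy, OpenCV 4.12 (cv2) and the standard library are available. Lean on these libraries where they do the work, as an engineer would, in place of code of your own. Each camera call takes 0.05 s, during which the arm holds its last target. There are 200 camera calls.

TASK

Pack up the paint kit: stand the short slim tin in the narrow bay of the fixed green tote and the short squat tin in its wide bay, then lift the loose green tray by its middle grip and stack it on the tote so that it sits level, fully down inside all four corner upstands (either way round). When the tray is stacked, stand the tall tin in the tray's undivided bay. Keep the tins upright and leave the glass jar and the brush where they are.

Things in the scene. Friction and masses are not known exactly. Their poses are not given: they have to be found in the camera images.
- tote: Fixed green tote, 146 (x) x 186 (y), rim 64 high, wall 8 mm. Origin: centre of underside. A divider (50 high, y 20 to 25) parts a wide bay (-y) from a narrow one (+y). L-shaped corner upstands (30 mm arms, 3 mm outside the walls, 5 thick) rise 10 above the rim, then flare out 8 more. A stacked tray rests on the rim between them, 3 mm play each way, its origin 64 mm above the tote's.
- wide_bay: Grey liner, 126 x 101 x 3 mm, on the floor of the tote's wide bay (clear space 130 x 105 mm). Part of the tote, same axes. Origin: centre of its underside, at (0, -32.5, 8) mm in the tote's frame; its top, on which the tin stands, is 3 mm above the origin.
- narrow_bay: Grey liner, 126 x 56 x 3 mm, on the floor of the tote's narrow bay (clear space 130 x 60 mm). Part of the tote, same axes. Origin: centre of its underside, at (0, 55, 8) mm in the tote's frame; its top, on which the tin stands, is 3 mm above the origin.
- tray: Loose green tray, 0.34 kg, 146 (x) x 186 (y), walls 50 high, 6 mm thick; corner upstands reach 8 mm outside, 38 to 60 mm up. Origin: centre of underside. A middle wall along x at y = 0 rises to a grip 14 thick (y), 70 long (x), 45 to 95 mm up: pinch it from above, fingers closing along y. The +y bay is undivided; the -y bay is split by a wall at x = 0.
- tray_bay: Grey liner, 130 x 77 x 3 mm, on the floor of the tray's undivided bay (clear space 134 x 81 mm). Part of the tray, same axes. Origin: centre of its underside, at (0, 46.5, 6) mm in the tray's frame; its top, on which the tin stands, is 3 mm above the origin.
- slim_tin: Short slim closed steel tin with a paper label: diameter 38 mm, height 50 mm. Loose, upright on the bench. Origin: centre of its underside, z up.
- squat_tin: Short squat closed steel tin with a paper label: diameter 64 mm, height 46 mm. Loose, upright on the bench. Origin: centre of its underside, z up.
- tall_tin: Tall closed steel tin with a paper label: diameter 56 mm, height 100 mm. Loose, upright on the bench. Origin: centre of its underside, z up.
- jar: Bystander: amber glass jar with a white cap, diameter 58 mm, height 85 mm, standing in the row of the tins. Origin: centre of its underside. Not to be moved.
- brush: Bystander: paint brush, 150 mm long, lying on the bench between tote and tray, its length along its own x. Origin: underside, mid-length. Not to be moved.
There are look-alikes about, which are no part of the job. Leave any red look-alike of the tall_tin alone.

How it is judged:
By the outcome, as a careful person would: the job done as asked, in the order asked, and still so for the second after the job is handed in, with the robot touching nothing.
It also fails if it takes over 112 s, if anything falls off the work surface, if the arm or the gripper's body presses on something with over 40 N, if the wrist force passes 120 N, or if a joint passes its speed limit or range.

## Working session

There is one attempt and no reset: what is moved stays moved. The work goes in short steps, Python scripts to look and compute and a tool call to move; the robot and the scene stay as the last step left them, time stands still between calls to the robot, and variables do not carry over. Pictures are saved under pics/ and viewed, at most 14 in all, crops included, and the job is handed in when it is done.

Besides the shell and the picture viewer there is one more tool, called after "Request:" as name(argument=value, ...), one argument or row to a line, values as JSON. carry_out: Moves the arm, as the interface text tells. Its arguments: {"type":"object","properties":{"increments":{"type":"array"},"force":{"type":"number"}},"required":["increments"]}

```bash
ls; mkdir -p pics
python3 - <<'E'
from bench import sense, viewer, order, r
import cv2,json
s=sense();print({k:s[k] for k in('time','tool_pos','tcp_rot','finger_gap')},r.tcp_to_grasp)
for n in('side','top'):
    im=viewer.snapshot(n);cv2.imwrite(f'pics/{n}0.png',im[:,:,::-1]);print(n,viewer.get_calibration(n))
E
```

```text
pics
{'time': 0.0, 'tool_pos': array([247.54451126, 545.94371255, 230.24022856]), 'tcp_rot': array([-1.79893524e+02, -9.54931200e-03,  1.55601896e+02]), 'finger_gap': 85.54670839388248} 18.700000000000003
side {'fx': 483.5410539317648, 'fy': 483.5410539317648, 'cx': 324.7706200506504, 'cy': 243.35530424534946, 'R': array([[ 0.97054565, -0.24085061,  0.00566762],
       [-0.15073732, -0.62543521, -0.76557759],
       [ 0.18793456,  0.74217368, -0.6433186 ]]), 't': array([-522.34240502,  146.16978424,  884.67242322])}
top {'fx': 480.3711108705883, 'fy': 480.3711108705883, 'cx': 318.44951055272014, 'cy': 238.76817633555828, 'R': array([[-0.0126392 , -0.9998326 , -0.01322966],
       [-0.99335428,  0.01406883, -0.11423373],
       [ 0.11440073,  0.01169791, -0.99336581]]), 't': array([ 62.72149804, 558.93914058, 824.649284  ])}
```

View pics/top0.png

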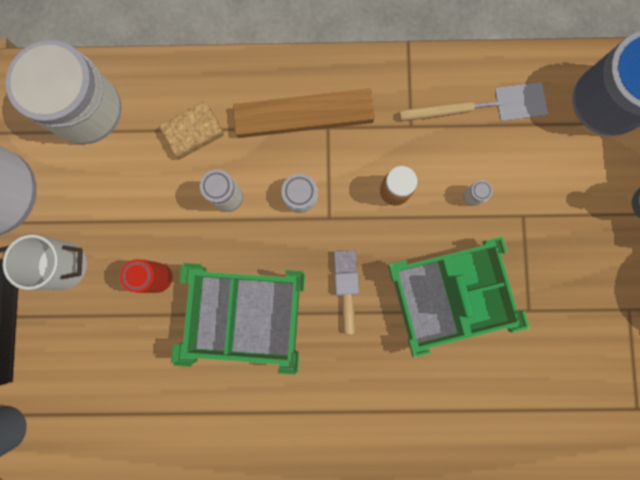

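View pics/side0.png

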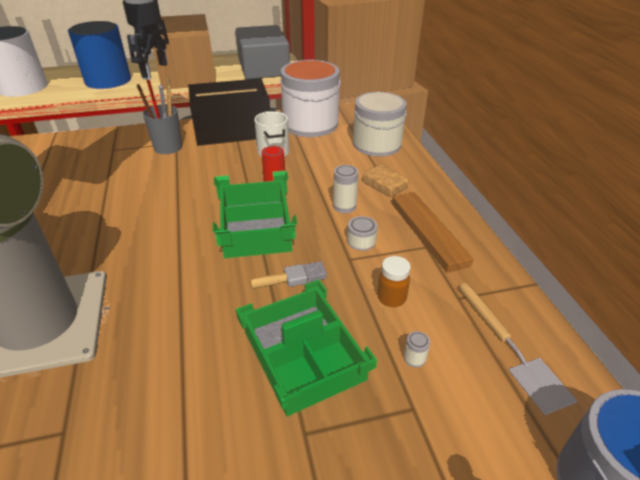

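Candidates in the top view:
- **Tall tin:** grey at (217,187). The red look-alike at (138,275) is rejected.
- **Squat tin:** (300,192).
- **Slim tin:** (480,190).
- **Jar:** white cap at (402,183), not a tin.
- **Tote:** green at (240,318), two liners and a divider.
- **Tray:** green at (458,297), split bay and grip.
- **Brush:** (346,290).

I'll check these choices in close crops.

```bash
cat > h.py <<'E'
import numpy as np, cv2
from bench import sense, viewer, order, r
def ray(n,uv,z):
    c=viewer.get_calibration(n);R,t=np.array(c['R']),np.array(c['t']);C=-R.T@t
    d=R.T@np.array([(uv[0]-c['cx'])/c['fx'],(uv[1]-c['cy'])/c['fy'],1]);return (C+d*(z-C[2])/d[2]).round(1)
def proj(n,X):
    c=viewer.get_calibration(n);p=np.array(c['R'])@np.array(X,float)+np.array(c['t']);return (np.array([c['fx'],c['fy']])*p[:2]/p[2]+[c['cx'],c['cy']]).round(1)
def crop(im,x,y,w,h,k,step=10):
    o=cv2.resize(im[y:y+h,x:x+w],None,fx=k,fy=k,interpolation=cv2.INTER_CUBIC)
    for i in range(-x%step,w,step):
        cv2.line(o,(i*k,0),(i*k,6),(255,0,255),1)
        if (i+x)%(2*step)==0: cv2.putText(o,str(i+x),(i*k-8,16),0,.35,(255,255,255),1)
    for j in range(-y%step,h,step):
        cv2.line(o,(0,j*k),(6,j*k),(255,0,255),1)
        if (j+y)%(2*step)==0: cv2.putText(o,str(j+y),(8,j*k+4),0,.35,(255,255,255),1)
    return o
E
python3 - <<'E'
from h import *
im=cv2.imread('pics/top0.png')
cv2.imwrite('pics/tote.png',crop(im,165,255,150,120,5))
cv2.imwrite('pics/tray.png',crop(im,382,235,150,120,5))
cv2.imwrite('pics/tins.png',np.vstack([np.hstack([crop(im,190,160,66,60,6),crop(im,270,160,66,60,6)]),np.hstack([crop(im,380,160,66,40,6),crop(im,450,170,66,40,6)])]))
E
```

```text
(no output)
```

View pics/tins.png

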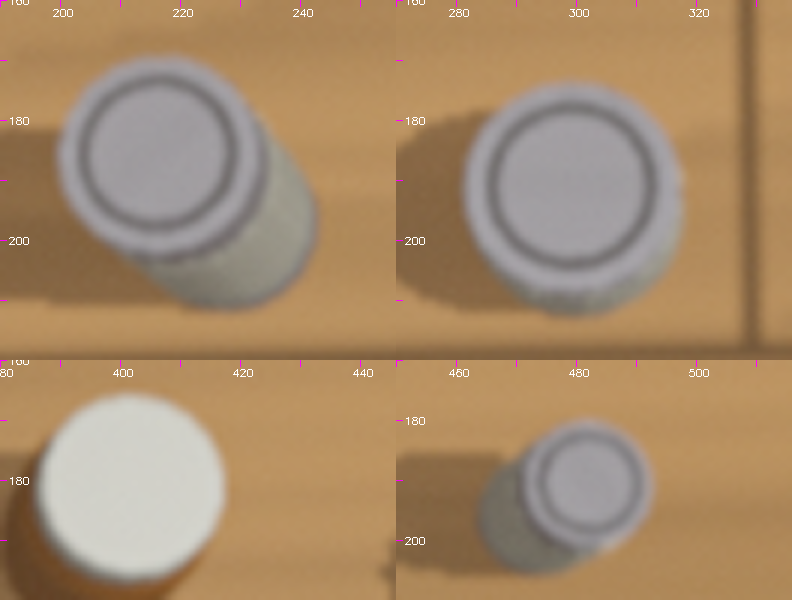

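View pics/tote.png

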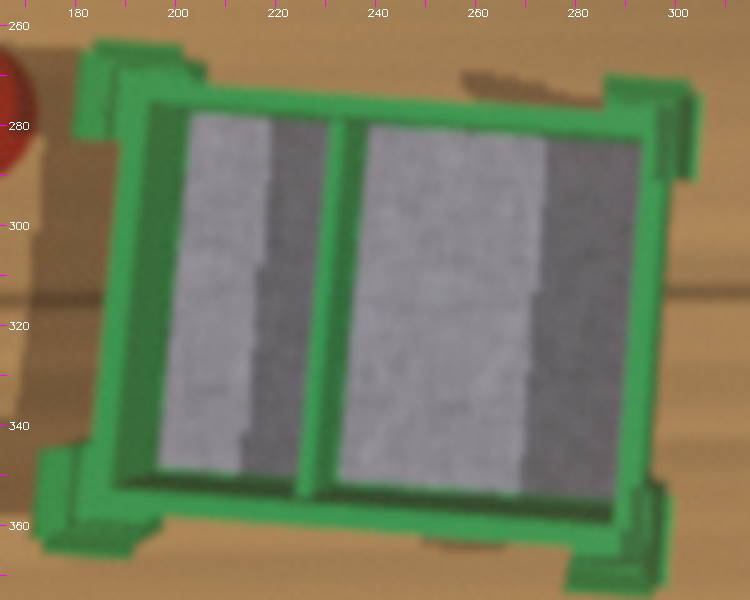

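View pics/tray.png

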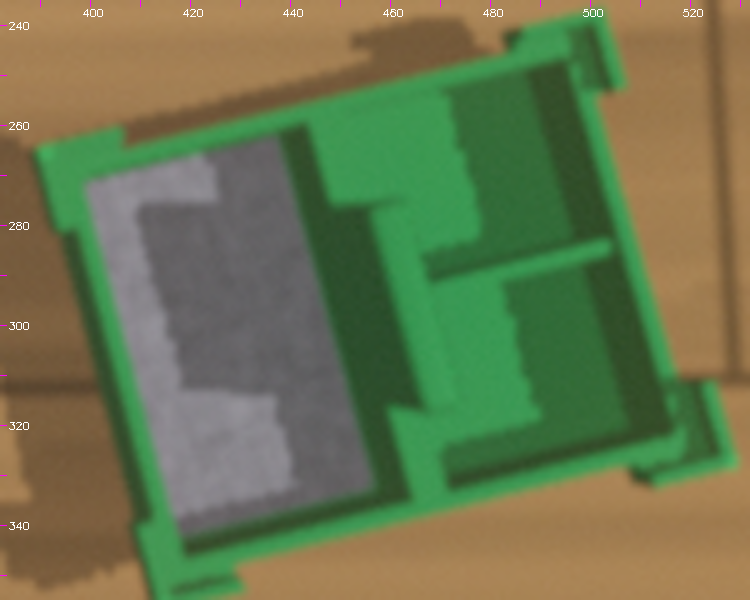

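Run:
```python
from h import *
for n,uv,z in(('tall',(216.2,185.4),100),('squat',(299.3,190.4),46),('slim',(481.6,190.3),50),('jar',(401.4,180.9),85)): 
    p=ray('top',uv,z);print(n,p,'side pred',proj('side',p))
def fit(uv,z,hx,hy):
    P=np.array([ray('top',u,z) for u in uv])[:,:2];M=np.array([[hx,hy],[hx,-hy],[-hx,-hy],[-hx,hy]],float)
    c=P.mean(0);H=M.T@(P-c);a=np.degrees(np.arctan2(H[0,1]-H[1,0],H[0,0]+H[1,1]))
    Q=np.radians(a);R=np.array([[np.cos(Q),-np.sin(Q)],[np.sin(Q),np.cos(Q)]])
    print(c,'yaw',a,'res',(P-c-M@R.T).round(1).tolist());
    return c,R
c,R=fit([(194.9,275.3),(293.5,282.5),(287.3,359.3),(187.3,352.5)],64,65,85)
print('wide',c+R@[0,-32.5],'narrow',c+R@[0,55], 'side rim', [proj('side',[*(c+R@np.array(m)),64]) for m in((65,85),(65,-85),(-65,-85),(-65,85))])
c,R=fit([(398.6,271),(496,247),(517.6,321),(418.6,345.6)],50,67,87)
print('grip',ray('top',(464.6,296),95),'side grip',proj('side',[*c,95]),'ends',[proj('side',[*(c+R@np.array([s*35,0])),95]) for s in(1,-1)])
im=cv2.imread('pics/side0.png')
cv2.imwrite('pics/s1.png',np.vstack([np.hstack([crop(im,205,165,100,100,4),crop(im,325,160,100,100,4)])[:390],np.hstack([crop(im,280,300,100,50,4),crop(im,380,320,100,50,4)])]))
```

```text
tall [644.  223.9 100. ] side pred [346.3 170.2]
squat [645.2  88.   46. ] side pred [363.3 224.2]
slim [ 639.5 -233.2   50. ] side pred [418.4 338.5]
jar [650.3 -87.1  85. ] side pred [395.7 263.8]
[424.8 188. ] yaw -4.728668084366597 res [[-0.4, -0.6], [-0.8, 0.4], [1.1, 0.9], [0.1, -0.7]]
wide [422.12079203 155.61062142] narrow [429.33404426 242.81279452] side rim [array([280.3, 181.6]), array([287.7, 225.7]), array([224.4, 231.6]), array([224.2, 186.3])]
[ 455.75  -182.825] yaw 13.096921083312694 res [[-1.7, 0.0], [-1.7, -0.5], [1.6, 0.1], [1.8, 0.4]]
grip [ 455.6 -181.7   95. ] side grip [302.6 317.8] ends [array([322.1, 310.4]), array([282.5, 325.4])]
```

View pics/s1.png

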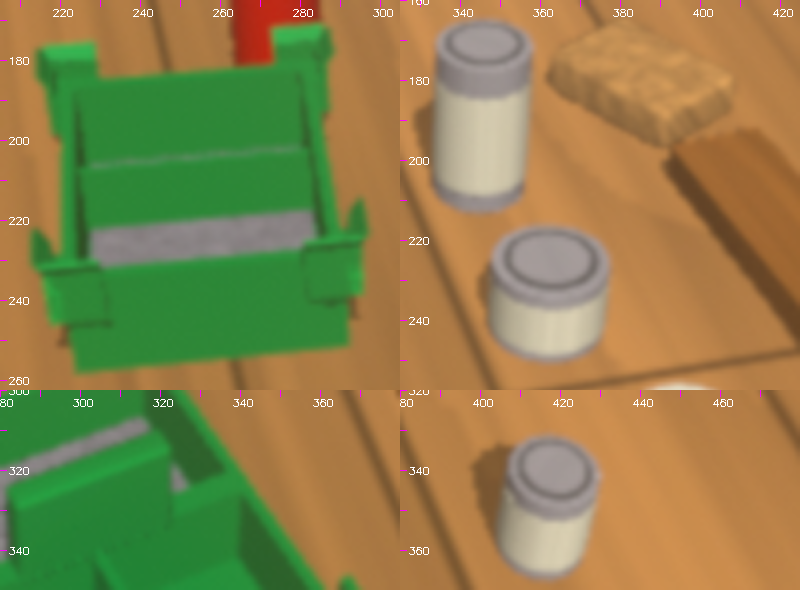

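The top view shows all the tins, and the side view agrees to about 1 px, so the choices hold. Next I'll plan the slim tin moves.

```bash
cat > plan.py <<'E'
import sys, numpy as np
# usage: plan.py x,y,z,yaw x,y,z,yaw ... : first = pose commanded now, each next one call away (fractions, chained with rounding)
def plan(P):
    b=np.array(P[0],float)
    for w in P[1:]:
        w=np.array(w,float);c,s=np.cos(np.radians(b[3])),np.sin(np.radians(b[3]));d=w-b
        f=np.round(np.array([d[0]*c+d[1]*s,d[0]*s-d[1]*c,-d[2]])/400,3);t=round(-d[3]/360,3)
        e=f*400;b=np.array([b[0]+e[0]*c+e[1]*s,b[1]+e[0]*s-e[1]*c,b[2]-e[2],b[3]-t*360])
        print('shift',f.tolist(),'rz',t,'-> cmd',','.join(f'{v:.2f}' for v in b), 'rows>=',int(np.ceil(max(np.linalg.norm(e)/62.5,abs(t)*360/10.7))))
plan([list(map(float,a.split(','))) for a in sys.argv[1:]])
E
python3 plan.py 247.809,546.439,231.292,155.604 444,156,220,120 639.5,-233.2,130,85.3 639.5,-233.2,13.3,85.3 639.5,-233.2,170,85.3 534,5,170,85.3 429.3,242.8,170,85.3 429.3,242.8,25.5,85.3
```

```text
shift [-0.85, -0.686, 0.028] rz 0.099 -> cmd 444.11,156.11,220.09,119.96 rows>= 7
shift [-1.087, -0.063, 0.225] rz 0.096 -> cmd 639.44,-233.17,130.09,85.40 rows>= 8
shift [-0.0, 0.0, 0.292] rz 0.0 -> cmd 639.44,-233.17,13.29,85.40 rows>= 2
shift [-0.0, 0.0, -0.392] rz 0.0 -> cmd 639.44,-233.17,170.09,85.40 rows>= 3
shift [0.572, -0.31, 0.0] rz 0.0 -> cmd 534.18,4.84,170.09,85.40 rows>= 5
shift [0.572, -0.309, 0.0] rz 0.0 -> cmd 429.31,242.80,170.09,85.40 rows>= 5
shift [-0.0, -0.0, 0.361] rz 0.0 -> cmd 429.31,242.80,25.69,85.40 rows>= 3
```

Request:
carry_out(
  increments=[-0.12, -0.097, 0.004, 0, 0, 0.014, 0.6, -0.24, -0.194, 0.007, 0, 0, 0.028, 0.6, -0.36, -0.29, 0.01, 0, 0, 0.042, 0.6, -0.48, -0.387, 0.014, 0, 0, 0.056, 0.6, -0.6, -0.484, 0.017, 0, 0, 0.07, 0.6, -0.72, -0.58, 0.02, 0, 0, 0.084, 0.6, -0.84, -0.678, 0.024, 0, 0, 0.099, 0.6, -0.96, -0.775, 0.028, 0, 0, 0.099, 0.6, -0.96, -0.775, 0.028, 0, 0, 0.099, 0.6, -0.96, -0.775, 0.028, 0, 0, 0.099, 0.6],
  force=40,
)

```text
time: 1.35
tool_pos: [469.1, 105.5, 219.7]
tcp_rot: [-180.0, -0.1, 119.9]
ft_force: [0.6, 0.5, -0.4]
finger_gap: 68.4
grip_force: 0.0
```

Run:
```python
import numpy as np
a=np.radians(155.604);c,s=np.cos(a),np.sin(a);e=np.array([-.96,-.775])*400
p=[247.809+e[0]*c+e[1]*s,546.439+e[0]*s-e[1]*c,231.292-11.2,119.96]
import subprocess;print(p);S=','.join(map(str,p))
print(subprocess.run(['python3','plan.py',S,'639.5,-233.2,130,85.3','639.5,-233.2,13.3,85.3','639.5,-233.2,170,85.3'],capture_output=True,text=True).stdout)
```

```text
[np.float64(469.4799356647896), np.float64(105.51043857366557), 220.092, 119.96]
shift [-0.946, -0.055, 0.225] rz 0.096 -> cmd 639.39,-233.31,130.09,85.40 rows>= 7
shift [0.0, 0.0, 0.292] rz 0.0 -> cmd 639.39,-233.31,13.29,85.40 rows>= 2
shift [0.0, 0.0, -0.392] rz 0.0 -> cmd 639.39,-233.31,170.09,85.40 rows>= 3
```

Request:
carry_out(
  increments=[-0.118, -0.007, 0, 0, 0, 0.012, 0.6, -0.236, -0.014, 0.02, 0, 0, 0.024, 0.6, -0.354, -0.021, 0.05, 0, 0, 0.036, 0.6, -0.472, -0.028, 0.08, 0, 0, 0.048, 0.6, -0.59, -0.034, 0.11, 0, 0, 0.06, 0.6, -0.708, -0.041, 0.14, 0, 0, 0.072, 0.6, -0.826, -0.048, 0.18, 0, 0, 0.084, 0.6, -0.946, -0.055, 0.225, 0, 0, 0.096, 0.6, -0.946, -0.055, 0.225, 0, 0, 0.096, 0.6, -0.946, -0.055, 0.225, 0, 0, 0.096, 0.6],
)

```text
time: 2.6
tool_pos: [639.7, -231.2, 129.7]
tcp_rot: [-179.9, -0.1, 85.5]
ft_force: [-0.3, -0.1, 0.8]
finger_gap: 68.4
grip_force: 0.0
```

Request:
carry_out(
  increments=[0, 0, 0.06, 0, 0, 0, 0.6, 0, 0, 0.12, 0, 0, 0, 0.6, 0, 0, 0.18, 0, 0, 0, 0.6, 0, 0, 0.24, 0, 0, 0, 0.6, 0, 0, 0.275, 0, 0, 0, 0.6, 0, 0, 0.292, 0, 0, 0, 0.6, 0, 0, 0.292, 0, 0, 0, -0.3, 0, 0, 0.292, 0, 0, 0, -0.5, 0, 0, 0.292, 0, 0, 0, -0.5, 0, 0, 0.292, 0, 0, 0, -0.5],
)

```text
time: 3.85
tool_pos: [640.3, -233.7, 14.7]
tcp_rot: [179.9, 0.0, 85.4]
ft_force: [0.4, 0.9, 5.9]
finger_gap: 36.8
grip_force: 40.4
```

Request:
carry_out(
  increments=[0, 0, -0.05, 0, 0, 0, -0.5, 0, 0, -0.13, 0, 0, 0, -0.5, 0, 0, -0.22, 0, 0, 0, -0.5, 0, 0, -0.31, 0, 0, 0, -0.5, 0.05, -0.027, -0.37, 0, 0, 0, -0.5, 0.15, -0.081, -0.392, 0, 0, 0, -0.5, 0.26, -0.141, -0.392, 0, 0, 0, -0.5, 0.37, -0.2, -0.392, 0, 0, 0, -0.5, 0.48, -0.26, -0.392, 0, 0, 0, -0.5, 0.572, -0.31, -0.392, 0, 0, 0, -0.5],
)

```text
time: 5.1
tool_pos: [533.2, 6.2, 171.1]
tcp_rot: [180.0, -0.0, 85.4]
ft_force: [0.3, 0.1, -0.9]
finger_gap: 37.1
grip_force: 40.4
```

```bash
python3 plan.py 639.39,-233.31,13.29,85.40 534,5,170,85.3 429.3,242.8,170,85.3 429.3,242.8,25.5,85.3 429.3,242.8,170,85.3 645.2,88,130,85.3 645.2,88,11.3,85.3
```

```text
shift [0.573, -0.31, -0.392] rz 0.0 -> cmd 534.17,5.10,170.09,85.40 rows>= 5
shift [0.571, -0.309, 0.0] rz 0.0 -> cmd 429.29,242.67,170.09,85.40 rows>= 5
shift [0.0, 0.0, 0.361] rz 0.0 -> cmd 429.29,242.67,25.69,85.40 rows>= 3
shift [0.0, 0.0, -0.361] rz 0.0 -> cmd 429.29,242.67,170.09,85.40 rows>= 3
shift [-0.342, 0.569, 0.1] rz 0.0 -> cmd 645.18,88.06,130.09,85.40 rows>= 5
shift [-0.0, 0.0, 0.297] rz 0.0 -> cmd 645.18,88.06,11.29,85.40 rows>= 2
```

Request:
carry_out(
  increments=[0.06, -0.032, 0, 0, 0, 0, -0.5, 0.16, -0.086, 0, 0, 0, 0, -0.5, 0.28, -0.151, 0, 0, 0, 0, -0.5, 0.4, -0.216, 0, 0, 0, 0, -0.5, 0.5, -0.27, 0, 0, 0, 0, -0.5, 0.572, -0.309, 0, 0, 0, 0, -0.5, 0.572, -0.309, 0.05, 0, 0, 0, -0.5, 0.572, -0.309, 0.1, 0, 0, 0, -0.5, 0.572, -0.309, 0.16, 0, 0, 0, -0.5, 0.572, -0.309, 0.2, 0, 0, 0, -0.5],
)

```text
time: 6.35
tool_pos: [429.0, 242.5, 89.8]
tcp_rot: [-180.0, 0.0, 85.4]
ft_force: [-0.2, -0.5, -1.1]
finger_gap: 37.0
grip_force: 40.4
```

Request:
carry_out(
  increments=[0, 0, 0.05, 0, 0, 0, -0.5, 0, 0, 0.1, 0, 0, 0, -0.5, 0, 0, 0.135, 0, 0, 0, -0.5, 0, 0, 0.15, 0, 0, 0, -0.5, 0, 0, 0.158, 0, 0, 0, -0.5, 0, 0, 0.163, 0, 0, 0, -0.5, 0, 0, 0.163, 0, 0, 0, -0.5, 0, 0, 0.163, 0, 0, 0, 0.1, 0, 0, 0.163, 0, 0, 0, 0.3, 0, 0, 0.163, 0, 0, 0, 0.3],
)

```text
time: 7.6
tool_pos: [429.4, 242.7, 25.0]
tcp_rot: [180.0, -0.0, 85.4]
ft_force: [0.6, 1.0, -0.3]
finger_gap: 55.8
grip_force: 0.0
```

Request:
carry_out(
  increments=[0, 0, -0.1, 0, 0, 0, 0.3, 0, 0, -0.22, 0, 0, 0, 0.3, 0, 0, -0.34, 0, 0, 0, 0.3, -0.06, 0.1, -0.36, 0, 0, 0, 0.5, -0.13, 0.216, -0.36, 0, 0, 0, 1, -0.2, 0.333, -0.36, 0, 0, 0, 1, -0.27, 0.45, -0.34, 0, 0, 0, 1, -0.32, 0.533, -0.3, 0, 0, 0, 1, -0.342, 0.569, -0.263, 0, 0, 0, 1, -0.342, 0.569, -0.263, 0, 0, 0, 1],
)

```text
time: 8.85
tool_pos: [644.5, 87.0, 127.9]
tcp_rot: [-179.8, 0.0, 85.3]
ft_force: [0.4, 0.4, 0.3]
finger_gap: 85.4
grip_force: 0.0
```

Request:
carry_out(
  increments=[0, 0, 0.06, 0, 0, 0, 1, 0, 0, 0.12, 0, 0, 0, 1, 0, 0, 0.18, 0, 0, 0, 1, 0, 0, 0.24, 0, 0, 0, 1, 0, 0, 0.28, 0, 0, 0, 1, 0, 0, 0.297, 0, 0, 0, 1, 0, 0, 0.297, 0, 0, 0, 0.3, 0, 0, 0.297, 0, 0, 0, 0.2, 0, 0, 0.297, 0, 0, 0, 0.2, 0, 0, 0.297, 0, 0, 0, 0.2],
)

```text
time: 10.1
tool_pos: [646.0, 88.1, 12.4]
tcp_rot: [179.9, -0.0, 85.4]
ft_force: [-0.7, -0.3, 4.7]
finger_gap: 63.0
grip_force: 44.6
```

```bash
python3 plan.py 645.18,88.06,11.3,85.40 645.18,88.06,170,85.4 422.1,155.6,170,85.3 422.1,155.6,22.7,85.3
```

```text
shift [0.0, 0.0, -0.397] rz -0.0 -> cmd 645.18,88.06,170.10,85.40 rows>= 3
shift [0.124, -0.569, 0.0] rz 0.0 -> cmd 422.29,155.75,170.10,85.40 rows>= 4
shift [-0.0, -0.0, 0.369] rz 0.0 -> cmd 422.29,155.75,22.50,85.40 rows>= 3
```

Request:
carry_out(
  increments=[0, 0, -0.05, 0, 0, 0, 0.2, 0, 0, -0.13, 0, 0, 0, 0.2, 0, 0, -0.22, 0, 0, 0, 0.2, 0, 0, -0.31, 0, 0, 0, 0.2, 0.012, -0.055, -0.37, 0, 0, 0, 0.2, 0.035, -0.16, -0.397, 0, 0, 0, 0.2, 0.06, -0.275, -0.397, 0, 0, 0, 0.2, 0.085, -0.39, -0.397, 0, 0, 0, 0.2, 0.109, -0.5, -0.397, 0, 0, 0, 0.2, 0.124, -0.569, -0.397, 0, 0, 0, 0.2],
)

```text
time: 11.35
tool_pos: [420.5, 156.2, 170.9]
tcp_rot: [180.0, -0.0, 85.4]
ft_force: [0.3, -0.5, -0.5]
finger_gap: 62.9
grip_force: 44.7
```

Request:
carry_out(
  increments=[0, 0, 0.03, 0, 0, 0, 0.2, 0, 0, 0.1, 0, 0, 0, 0.2, 0, 0, 0.18, 0, 0, 0, 0.2, 0, 0, 0.26, 0, 0, 0, 0.2, 0, 0, 0.32, 0, 0, 0, 0.2, 0, 0, 0.35, 0, 0, 0, 0.2, 0, 0, 0.363, 0, 0, 0, 0.2, 0, 0, 0.368, 0, 0, 0, 0.2, 0, 0, 0.368, 0, 0, 0, 0.2, 0, 0, 0.368, 0, 0, 0, 0.8],
)

```text
time: 12.6
tool_pos: [423.2, 156.0, 23.8]
tcp_rot: [179.9, -0.0, 85.4]
ft_force: [0.6, 0.3, 0.8]
finger_gap: 76.2
grip_force: 0.0
```

```bash
python3 plan.py 422.29,155.75,22.9,85.40 422.29,155.75,200,85.4 455.7,-182.5,200,13.1 455.7,-182.5,61.3,13.1
```

```text
shift [0.0, 0.0, -0.443] rz -0.0 -> cmd 422.29,155.75,200.10,85.40 rows>= 3
shift [-0.836, 0.151, 0.0] rz 0.201 -> cmd 455.68,-182.42,200.10,13.04 rows>= 7
shift [0.0, 0.0, 0.347] rz -0.0 -> cmd 455.68,-182.42,61.30,13.04 rows>= 3
```

Request:
carry_out(
  increments=[0, 0, 0, 0, 0, 0, 0.8, 0, 0, -0.03, 0, 0, 0, 0.8, 0, 0, -0.1, 0, 0, 0, 0.8, 0, 0, -0.2, 0, 0, 0, 0.8, 0, 0, -0.3, 0, 0, 0, 0.8, 0, 0, -0.4, 0, 0, 0, 0.8, 0, 0, -0.443, 0, 0, 0, 0.5, 0, 0, -0.443, 0, 0, 0, 0, 0, 0, -0.443, 0, 0, 0, 0, 0, 0, -0.443, 0, 0, 0, 0],
)

```text
time: 13.85
tool_pos: [421.3, 155.5, 198.2]
tcp_rot: [-179.8, 0.1, 85.4]
ft_force: [-0.5, -0.3, 0.3]
finger_gap: 42.6
grip_force: 0.0
```

Request:
carry_out(
  increments=[-0.09, 0.016, 0, 0, 0, 0.022, 0, -0.19, 0.034, 0, 0, 0, 0.046, 0, -0.29, 0.052, 0, 0, 0, 0.07, 0, -0.39, 0.07, 0, 0, 0, 0.094, 0, -0.49, 0.088, 0, 0, 0, 0.118, 0, -0.59, 0.106, 0, 0, 0, 0.142, 0, -0.69, 0.124, 0, 0, 0, 0.166, 0, -0.79, 0.142, 0, 0, 0, 0.19, 0, -0.836, 0.151, 0, 0, 0, 0.201, 0, -0.836, 0.151, 0, 0, 0, 0.201, 0],
)

```text
time: 15.1
tool_pos: [455.3, -182.8, 199.2]
tcp_rot: [-179.9, 0.1, 13.0]
ft_force: [-0.5, 0.7, 0.6]
finger_gap: 42.7
grip_force: 0.0
```

Run:
```python
from h import *
a=viewer.snapshot('top')[:,:,::-1];b=viewer.snapshot('side')[:,:,::-1]
cv2.imwrite('pics/m1.png',np.hstack([crop(a,165,255,150,120,3),crop(b,205,160,110,120,3)]))
print(sense()['tool_pos'])
```

```text
[ 455.47941809 -181.44605588  199.54171194]
```

View pics/m1.png

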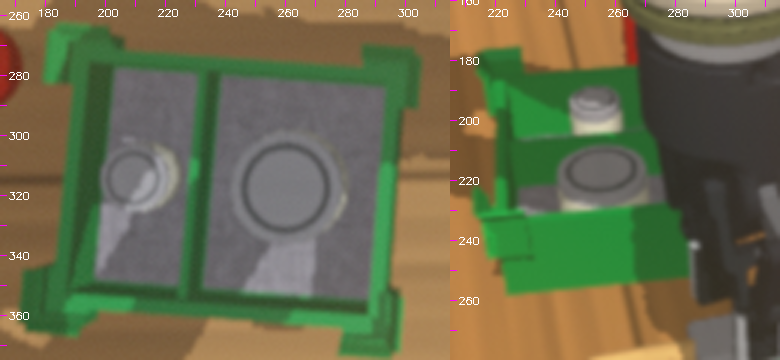

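Both tins stand upright in their bays: slim at (209,314), squat at (260,317). Next I'll grip the tray.

Request:
carry_out(
  increments=[0, 0, 0.06, 0, 0, 0, 0, 0, 0, 0.13, 0, 0, 0, 0, 0, 0, 0.2, 0, 0, 0, 0, 0, 0, 0.27, 0, 0, 0, 0, 0, 0, 0.32, 0, 0, 0, 0, 0, 0, 0.347, 0, 0, 0, 0, 0, 0, 0.347, 0, 0, 0, -0.5, 0, 0, 0.347, 0, 0, 0, -1, 0, 0, 0.347, 0, 0, 0, -1, 0, 0, 0.347, 0, 0, 0, -1],
  force=70,
)

```text
time: 16.45
tool_pos: [456.3, -182.6, 62.2]
tcp_rot: [180.0, -0.1, 13.0]
ft_force: [0.8, 1.9, 4.0]
finger_gap: 12.6
grip_force: 69.1
```

Request:
carry_out(
  increments=[0, 0, 0, 0, 0, 0, -1, 0, 0, -0.02, 0, 0, 0, -1, 0, 0, -0.06, 0, 0, 0, -1, 0, 0, -0.12, 0, 0, 0, -1, 0, 0, -0.2, 0, 0, 0, -1, 0, 0, -0.28, 0, 0, 0, -1, 0, 0, -0.34, 0, 0, 0, -1, 0, 0, -0.37, 0, 0, 0, -1, 0, 0, -0.37, 0, 0, 0, -1, 0, 0, -0.37, 0, 0, 0, -1],
)

```text
time: 17.7
tool_pos: [455.1, -182.1, 208.1]
tcp_rot: [-179.9, 0.1, 13.0]
ft_force: [-0.3, 0.3, -3.6]
finger_gap: 13.2
grip_force: 68.4
```

```bash
python3 plan.py 455.68,-182.42,209.3,13.04 424.8,188,209.3,-4.73
```

```text
shift [0.134, -0.92, -0.0] rz 0.049 -> cmd 424.87,188.18,209.30,-4.60 rows>= 6
```

Request:
carry_out(
  increments=[0.007, -0.05, 0, 0, 0, 0.003, -1, 0.021, -0.145, 0, 0, 0, 0.008, -1, 0.039, -0.265, 0, 0, 0, 0.014, -1, 0.057, -0.39, 0, 0, 0, 0.021, -1, 0.075, -0.515, 0, 0, 0, 0.028, -1, 0.093, -0.64, 0, 0, 0, 0.034, -1, 0.111, -0.76, 0, 0, 0, 0.041, -1, 0.124, -0.85, 0, 0, 0, 0.046, -1, 0.132, -0.9, 0, 0, 0, 0.049, -1, 0.134, -0.92, 0, 0, 0, 0.049, -1],
)

```text
time: 18.95
tool_pos: [423.9, 189.0, 207.9]
tcp_rot: [179.9, 0.1, -4.5]
ft_force: [-0.2, -0.6, -3.1]
finger_gap: 13.0
grip_force: 68.7
```

Request:
carry_out(
  increments=[0, 0, 0, 0, 0, 0, -1, 0, 0, 0.01, 0, 0, 0, -1, 0, 0, 0.03, 0, 0, 0, -1, 0, 0, 0.06, 0, 0, 0, -1, 0, 0, 0.08, 0, 0, 0, -1, 0, 0, 0.09, 0, 0, 0, -1, 0, 0, 0.095, 0, 0, 0, -1, 0, 0, 0.095, 0, 0, 0, -1, 0, 0, 0.095, 0, 0, 0, -1, 0, 0, 0.095, 0, 0, 0, -1],
)

```text
time: 20.2
tool_pos: [425.0, 188.3, 171.6]
tcp_rot: [-180.0, -0.0, -4.6]
ft_force: [-0.1, -0.7, -3.2]
finger_gap: 13.2
grip_force: 68.8
```

Run:
```python
from h import *
a=viewer.snapshot('top')[:,:,::-1];b=viewer.snapshot('side')[:,:,::-1]
cv2.imwrite('pics/m2.png',np.hstack([crop(a,165,250,150,130,3),crop(b,195,130,110,130,3)]))
S=sense();print(S['tool_pos'],S['tcp_rot'],S['ft_force'],S['wrist_torque'])
```

```text
[424.95956815 188.23247486 171.47528365] [-1.79992976e+02 -1.85106460e-02 -4.59397693e+00] [-0.34503218  0.45789577 -3.53971718] [-0.00823474 -0.05171707  0.03585499]
```

View pics/m2.png

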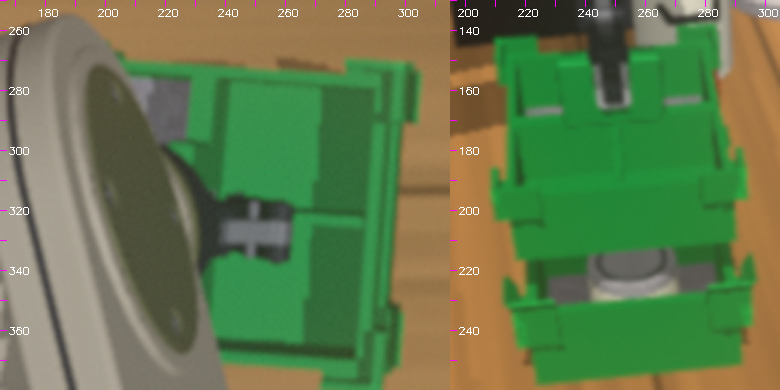

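Run:
```python
from h import *
A=[ray('side',u,110.1)[:2] for u in((217.7,215.7),(290.3,209.7))];B=[ray('side',u,0)[:2] for u in((223.3,258),(292,250.7))]
a=np.radians(-4.7);R=np.array([[np.cos(a),np.sin(a)],[-np.sin(a),np.cos(a)]])
for P in(A,B): print([(R@(p-[424.8,188])).round(1).tolist() for p in P], 'expect (-73,+93?)/( -73,-93)')
```

```text
[[-72.4, -91.1], [71.4, -93.1]] expect (-73,+93?)/( -73,-93)
[[-75.5, -92.8], [70.8, -91.7]] expect (-73,+93?)/( -73,-93)
```

Request:
carry_out(
  increments=[-0.002, 0, 0.01, 0, 0, 0, -1, -0.002, 0, 0.03, 0, 0, 0, -1, -0.002, 0, 0.05, 0, 0, 0, -1, -0.002, 0, 0.065, 0, 0, 0, -1, -0.002, 0, 0.075, 0, 0, 0, -1, -0.002, 0, 0.08, 0, 0, 0, -1, -0.002, 0, 0.085, 0, 0, 0, -1, -0.002, 0, 0.09, 0, 0, 0, -1, -0.002, 0, 0.09, 0, 0, 0, -1, -0.002, 0, 0.09, 0, 0, 0, -1],
)

```text
time: 21.55
tool_pos: [424.2, 188.3, 135.4]
tcp_rot: [-180.0, -0.0, -4.6]
ft_force: [0.0, -0.3, -2.6]
finger_gap: 13.0
grip_force: 68.8
```

Request:
carry_out(
  increments=[0, 0, 0.004, 0, 0, 0, -1, 0, 0, 0.008, 0, 0, 0, -1, 0, 0, 0.012, 0, 0, 0, -1, 0, 0, 0.015, 0, 0, 0, -1, 0, 0, 0.018, 0, 0, 0, -1, 0, 0, 0.02, 0, 0, 0, -1, 0, 0, 0.022, 0, 0, 0, -1, 0, 0, 0.024, 0, 0, 0, -1, 0, 0, 0.024, 0, 0, 0, -1, 0, 0, 0.024, 0, 0, 0, -1],
)

```text
time: 22.8
tool_pos: [424.2, 188.3, 126.2]
tcp_rot: [-180.0, -0.0, -4.6]
ft_force: [-3.2, -1.7, 5.0]
finger_gap: 13.1
grip_force: 69.7
```

Request:
carry_out(
  increments=[0, 0, 0, 0, 0, 0, -0.6, 0, 0, 0, 0, 0, 0, -0.2, 0, 0, 0, 0, 0, 0, 0, 0, 0, 0, 0, 0, 0, 0, 0, 0, -0.05, 0, 0, 0, 0, 0, 0, -0.12, 0, 0, 0, 0, 0, 0, -0.2, 0, 0, 0, 0, 0, 0, -0.26, 0, 0, 0, 0, 0, 0, -0.26, 0, 0, 0, 0.4, 0, 0, -0.26, 0, 0, 0, 0.8],
  force=40,
)

```text
time: 24.05
tool_pos: [423.7, 188.1, 228.7]
tcp_rot: [180.0, 0.1, -4.6]
ft_force: [-0.4, -0.1, 0.2]
finger_gap: 75.7
grip_force: 0.0
```

```bash
python3 plan.py 424.4,188.2,229.7,-4.6 644,223.9,200,85.3 644,223.9,51.3,85.3
```

```text
shift [0.54, -0.133, 0.074] rz -0.25 -> cmd 643.97,223.91,200.10,85.40 rows>= 9
shift [-0.0, 0.0, 0.372] rz 0.0 -> cmd 643.97,223.91,51.30,85.40 rows>= 3
```

Request:
carry_out(
  increments=[0.054, -0.013, 0, 0, 0, -0.028, 0.6, 0.11, -0.027, 0, 0, 0, -0.056, 0.6, 0.17, -0.042, 0, 0, 0, -0.084, 0.6, 0.23, -0.057, 0, 0, 0, -0.112, 0.6, 0.29, -0.071, 0, 0, 0, -0.14, 0.6, 0.35, -0.086, 0, 0, 0, -0.168, 0.6, 0.41, -0.101, 0.02, 0, 0, -0.196, 0.6, 0.47, -0.116, 0.05, 0, 0, -0.224, 0.6, 0.54, -0.133, 0.074, 0, 0, -0.25, 0.6, 0.54, -0.133, 0.074, 0, 0, -0.25, 0.6],
)

```text
time: 25.3
tool_pos: [643.1, 223.4, 195.6]
tcp_rot: [-179.7, 0.1, 85.4]
ft_force: [0.9, 0.1, 0.4]
finger_gap: 68.4
grip_force: 0.0
```

Run:
```python
from h import *
a=viewer.snapshot('top')[:,:,::-1];b=viewer.snapshot('side')[:,:,::-1]
cv2.imwrite('pics/m3.png',np.hstack([crop(a,165,245,150,130,3),crop(b,195,130,110,130,3)]))
S=sense();print(S['tool_pos'],S['tcp_rot'])
```

```text
[642.66229227 223.71333511 198.10527202] [-1.79823266e+02  5.93586134e-02  8.52814555e+01]
```

View pics/m3.png

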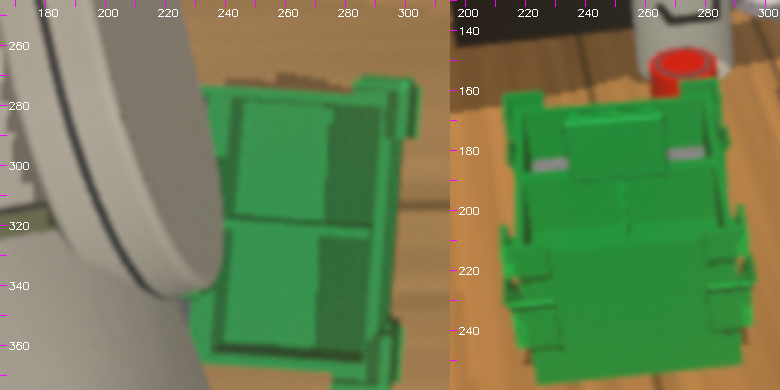

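The tray sits level inside all four upstands, with the front wall flush at about (235,250) in the side view. Now the tall tin.

Request:
carry_out(
  increments=[0, 0, 0.06, 0, 0, 0, 0.6, 0, 0, 0.13, 0, 0, 0, 0.6, 0, 0, 0.2, 0, 0, 0, 0.6, 0, 0, 0.27, 0, 0, 0, 0.6, 0, 0, 0.33, 0, 0, 0, 0.6, 0, 0, 0.372, 0, 0, 0, 0.6, 0, 0, 0.372, 0, 0, 0, 0.2, 0, 0, 0.372, 0, 0, 0, 0, 0, 0, 0.372, 0, 0, 0, 0, 0, 0, 0.372, 0, 0, 0, 0],
)

```text
time: 26.65
tool_pos: [644.0, 224.1, 51.9]
tcp_rot: [180.0, -0.0, 85.4]
ft_force: [0.1, 0.2, -4.0]
finger_gap: 54.7
grip_force: 43.2
```

```bash
python3 plan.py 643.97,223.91,51.3,85.40 643.97,223.91,250,85.4 428.1,235,250,85.4 428.1,235,124.7,85.4
```

```text
shift [0.0, 0.0, -0.497] rz -0.0 -> cmd 643.97,223.91,250.10,85.40 rows>= 4
shift [-0.016, -0.54, 0.0] rz -0.0 -> cmd 428.15,234.85,250.10,85.40 rows>= 4
shift [0.0, -0.0, 0.314] rz -0.0 -> cmd 428.15,234.85,124.50,85.40 rows>= 3
```

Request:
carry_out(
  increments=[0, 0, -0.03, 0, 0, 0, 0, 0, 0, -0.1, 0, 0, 0, 0, 0, 0, -0.2, 0, 0, 0, 0, 0, 0, -0.3, 0, 0, 0, 0, 0, 0, -0.4, 0, 0, 0, 0, -0.001, -0.04, -0.47, 0, 0, 0, 0, -0.004, -0.13, -0.497, 0, 0, 0, 0, -0.007, -0.23, -0.497, 0, 0, 0, 0, -0.01, -0.33, -0.497, 0, 0, 0, 0, -0.012, -0.4, -0.497, 0, 0, 0, 0],
)

```text
time: 27.9
tool_pos: [482.3, 232.2, 251.4]
tcp_rot: [179.9, -0.0, 85.4]
ft_force: [0.4, 0.6, -3.3]
finger_gap: 55.2
grip_force: 44.0
```

Request:
carry_out(
  increments=[-0.002, -0.07, 0, 0, 0, 0, 0, -0.003, -0.115, 0, 0, 0, 0, 0, -0.004, -0.14, 0.02, 0, 0, 0, 0, -0.004, -0.14, 0.08, 0, 0, 0, 0, -0.004, -0.14, 0.15, 0, 0, 0, 0, -0.004, -0.14, 0.21, 0, 0, 0, 0, -0.004, -0.14, 0.255, 0, 0, 0, 0, -0.004, -0.14, 0.28, 0, 0, 0, 0, -0.004, -0.14, 0.29, 0, 0, 0, 0, -0.004, -0.14, 0.29, 0, 0, 0, 0],
)

```text
time: 29.15
tool_pos: [428.1, 235.0, 134.5]
tcp_rot: [180.0, -0.0, 85.4]
ft_force: [-0.2, -0.0, -2.8]
finger_gap: 55.1
grip_force: 44.0
```

Request:
carry_out(
  increments=[0, 0, 0.008, 0, 0, 0, 0, 0, 0, 0.015, 0, 0, 0, 0, 0, 0, 0.02, 0, 0, 0, 0, 0, 0, 0.023, 0, 0, 0, 0, 0, 0, 0.024, 0, 0, 0, 0, 0, 0, 0.024, 0, 0, 0, 0, 0, 0, 0.024, 0, 0, 0, 0, 0, 0, 0.024, 0, 0, 0, 0.5, 0, 0, 0.024, 0, 0, 0, 0.7, 0, 0, 0.024, 0, 0, 0, 0.7],
)

```text
time: 30.4
tool_pos: [428.1, 235.0, 124.8]
tcp_rot: [180.0, -0.0, 85.4]
ft_force: [-0.8, 0.3, -0.3]
finger_gap: 73.0
grip_force: 0.0
```

Request:
carry_out(
  increments=[0, 0, -0.02, 0, 0, 0, 0.7, 0, 0, -0.08, 0, 0, 0, 0.7, 0, 0, -0.16, 0, 0, 0, 0.7, 0, 0, -0.24, 0, 0, 0, 0.7, 0, 0, -0.32, 0, 0, 0, 0.7, 0.1, 0, -0.4, 0, 0, 0, 0.7, 0.2, 0, -0.4, 0, 0, 0, 0.7, 0.32, 0, -0.4, 0, 0, 0, 0.7, 0.44, 0, -0.4, 0, 0, 0, 0.7, 0.5, 0, -0.4, 0, 0, 0, 0.7],
)

```text
time: 31.65
tool_pos: [443.4, 436.5, 284.7]
tcp_rot: [-180.0, -0.0, 85.5]
ft_force: [0.9, -0.8, -0.5]
finger_gap: 72.4
grip_force: 0.0
```

Run:
```python
from h import *
a=viewer.snapshot('top')[:,:,::-1];b=viewer.snapshot('side')[:,:,::-1]
cv2.imwrite('pics/m4.png',np.hstack([cv2.resize(a,(400,300)),cv2.resize(b,(400,300))]))
cv2.imwrite('pics/m5.png',np.hstack([crop(a,165,235,150,140,3),crop(b,195,110,110,140,3)]))
```

```text
(no output)
```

View pics/m4.png

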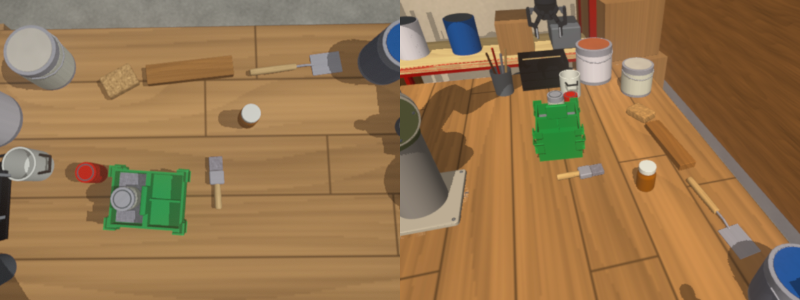

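View pics/m5.png

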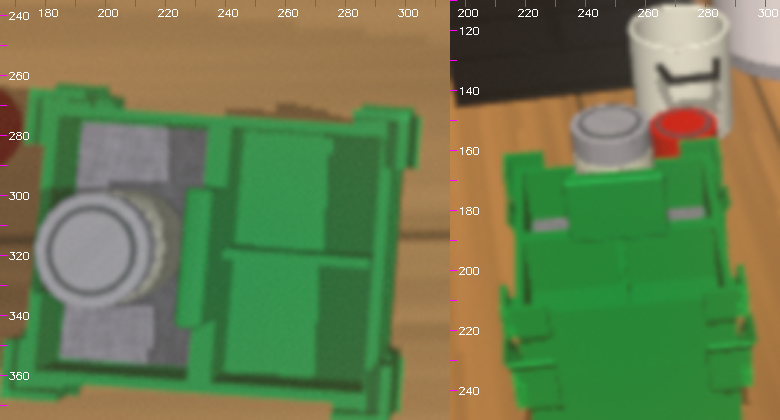

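The tall tin stands in the undivided bay, with its lid at (195,318) in the top view. The jar, brush and red tin haven't moved. One quick numeric check, then hand in.

Run:
```python
from h import *
print(ray('top',(195.4,317.7),173),'want ~428,235')
# tray inner rim corners as in m5 at z=114 (tray seated)
P=[ray('top',(165+x/3-.3,235+y/3-.3),114)[:2] for x,y in((62,117),(381,137),(362,389),(36,366))]
print(np.array(P), np.mean(P,0),[np.linalg.norm(P[i]-P[i-1]).round(1) for i in range(4)],'want 134/174')
print(order.hand_in())
```

```text
[429.6 235.6 173. ] want ~428,235
[[496.9 268.7]
 [484.   97.9]
 [352.9 108.6]
 [366.5 279.9]] [425.075 188.775] [np.float64(130.9), np.float64(171.3), np.float64(131.5), np.float64(171.8)] want 134/174
the job is handed in; nothing more can be done
None
```

I packed the paint kit and handed it in at about 32 s. The slim and squat tins are in the tote's bays, the tray looks level on the tote inside all four upstands, and the tall tin is upright in the tray's undivided bay. The jar and brush were not touched.

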